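# Gauge the stepped block in the bench caliper

## Task

Check the width of the stepped block: take it out of the rack, stand it on the bed of the bench caliper, square and central between the open jaws with its 36 mm width across them, and let go of it. Then push the carriage shut until both jaws bear on the block and the spring-loaded jaw is pushed back about halfway into its travel, gently, without ramming it onto its stop, and leave it clamped like that. In the rack the block can only be taken across its width and between the jaws only by its two ends, so put it down on the bench on the way and take it again; leave the other blocks and everything else on the bench where they are.

Things in the scene. Friction and masses are not known exactly. Their poses are not given: they have to be found in the camera images.
- step_block: the block to gauge: plain milled aluminium, 36 mm wide (its x), 60 mm long (its y), 40 mm high, about 0.19 kg; one end (its +y end, the last 22 mm) is milled down to a 24 mm high step, the rest is full height. Origin: centre of the underside, z up. It stands in the rack, in any of three places, with its 60 mm length across the rack; its end faces are then hidden by the rails, 2 mm away.
- plain_block: bystander in the rack: the same aluminium, 36 x 60 x 40 mm, no step. Origin: centre of the underside.
- slot_block: bystander in the rack: the same aluminium, 36 x 60 x 40 mm, with a 20 mm wide, 16 mm deep slot across the middle of its top (both ends full height). Origin: centre of the underside.
- rack: grey rack, fixed, open at both ends: floor 250 mm (its x) by 76 mm, 5 mm thick, with a rail along each long side, 6 mm thick, top 49 mm above the bench, 64 mm apart inside. Three blocks stand in single file along its x, about 75 mm apart, so there are about 30 mm or more of free floor either side of each. Origin: centre of the underside.
- caliper: bench caliper, fixed: dark steel base 260 mm (its x, from -125 to +135 mm) by 100 mm, whose flat top, the bed, is 15 mm above the bench; grey readout box (78 mm wide, top 55 mm above the bench) at the +x end behind the fixed jaw. It measures along its x. Origin: at bench height, on its centre line; x points from the carriage to the fixed jaw.
- fixed_jaw: fixed steel jaw of the caliper; its measuring face is at caliper x = +70 mm, faces -x, is 40 mm wide (caliper y -20 to +20) and reaches 65 mm above the bench (50 mm above the bed). The body's origin is the caliper's origin.
- jaw_face: the moving steel jaw, 40 mm wide, 10 mm thick, top 65 mm above the bench, carried by the carriage on a spring. Its measuring face, which looks to +x, is 12 mm ahead (+x) of this body's origin; at caliper x = 12 mm + carriage - jaw (the two joint values).
- carriage (a joint): carriage slide along caliper x, in m: 0 = fully open (jaws 58 mm apart), grows as it is pushed towards the fixed jaw, end of travel 0.056; starts at 0 to 0.008. It drags with about 8 N and stays where it is left.
- jaw (a joint): how far the moving jaw is pushed back into the carriage, in m: 0 = sprung fully out, 0.012 = on its stop (the 12 mm gap between jaw and carriage is then closed). Spring force on the part: about 1 N at 0, 4 N at 0.006, 7 N at 0.012.
- carriage_grip (a point): centre of the top of the black push post on the carriage, 82 mm above the bench; the post is 16 mm (caliper x) by 24 mm (caliper y) and stands 37 mm above the carriage's top (45 mm above the bench), which reaches from 30 mm behind to 45 mm ahead of the post's centre and 35 mm to either side. Push it towards +x of the caliper.
- bottle: bystander: clear glass bottle with a green cap, 64 mm diameter, 140 mm high. Origin: centre of the underside.
- cup_a: bystander: clear sample cup with a blue lid, 64 mm diameter, 70 mm high. Origin: centre of the underside.
- cup_b: bystander: another such cup, same size. Origin: centre of the underside.
- screwdriver: bystander: screwdriver lying on the bench, 180 mm long along its x. Origin: under its middle.
- syringe: bystander: big empty syringe lying on the bench, 165 mm long along its x, flanges 40 mm wide, 28 mm high. Origin: under the middle of its barrel.

How it is judged:
By the outcome, as a careful person would: the job done as asked, in the order asked, and still so for the second after the job is handed in, with the robot touching nothing.
It also fails if it takes over 67 s, if anything falls off the work surface, if the arm or the gripper's body presses on something with over 40 N, if the wrist force passes 120 N, or if a joint passes its speed limit or range.

## Robot

A 6-joint arm with a two-finger parallel gripper is mounted at the origin on the work surface. World frame = base frame: x ahead of the robot, y to its left, z up, the work surface at z = 0. Lengths are in m, angles in rad, forces in N, time in s.
With the tool pointing down it reaches from about 0.275 to 0.75 m from the base axis. Payload 10.2 kg.
Tool frame: the origin (TCP) lies on the centre line of the jaws, within the pads' length; the fingertips stand 8 mm ahead of it and the grasp point (between the pads) lies 11 mm behind it; x points along the fingers, y is the direction in which the jaws open and shut, and the axes are right-handed (so a half turn about x gives the same grasp; the last joint's range is limited). The gripper opens to 88 mm and grips with 3 to 60 N. Pads are 18 mm wide; open, the fingers measure 123 mm over their backs; the gripper's body (75 mm by 187 mm) begins 45 mm behind the grasp point.
Start: joints at [-1.359, 0.313, 1.498, -0, 1.331, -0.223], TCP at [0.221, -0.476, 0.247] pointing down, gripper open.
Joint ranges: [-2.94, 2.94], [-0.97, 2.17], [0.19, 2.56], [-1.23, 4.37], [0.02, 3.11], [-2.88, 2.88]. Speed limits (rad/s): [2.39, 2.39, 3.01, 3.14, 3.14, 3.14].

## Interface

Orientations are given as a 3x3 rotation matrix whose columns are the frame's x, y, z axes.
In Python, from rig import r gives the robot as it stands.
- The arm moves only by the tool jog_arm, never from a script. Its arguments are lists of equal length, an entry for each row: "slide": the shift along the tool's x, y, z in cm, a list of three; "twist": the turn, a rotation vector about the tool's x, y, z in degrees, a list of three; "grip": the opening, from 0 (shut) to 1 (fully open). In form: {"slide": [[x, y, z], ...], "twist": [[ax, ay, az], ...], "grip": [grip, ...]}. A call has 1 to 20 rows; each row shifts and turns the commanded pose from where the row before left it, along the tool's axes as they then stand; what a row does not reach is not made up. A row lasts 1/10 s, in which the tool goes at most 50 mm and 8.59 degrees, less where a joint would pass 70% of its speed; a pose out of reach is approached as far as the arm can. A call with a gripper value outside its range is refused whole. The fingers move at their own pace and stop on an object; "squeeze" is the grip in N (left out, the last holds). Time passes only in rows, so rows that do not move let the fingers close. It gives the time, the measured TCP pose, the force and the opening at its end, in the units of the state.
- r.get_state(): the state, without advancing time (a new reading comes with each control period).
- r.get_image(name): name is "side" or "top"; returns the picture (480x640x3 uint8, blue, green, red); there is no depth.
- r.camera_info(name): a dict with "K" (3x3 intrinsics, pixels), "k1" (the pictures are not rectified: a ray, as slopes to the right and down, at radius r is drawn at 1 + k1 r^2 times it, then the intrinsics apply), "origin" and "rotation" of the camera in the world. Camera axes: x right, y down, z forward; pixel columns grow to the right and rows downward; lengths in m; the calibration is good to about 2 mm. A picture is of the moment at which its call begins. camera_info takes no time and is no camera call.
- r.finish_job(): hands the job in, once; it reports no verdict.
The state is a dict: "time_s": time; "qpos": joint angles; "qd": joint speeds; "joint_torque": joint torques, N m; "position": TCP position; "eef_rot": TCP orientation; "ft_force": force on the tool from outside, world axes, zero at the start; "torque": the same for the moment, N m; "finger_gap": opening from 0.0 (shut) to 1.0 (fully open).
Only numpy, scipy, OpenCV 4.12 (cv2) and the standard library are available. Lean on these libraries where they do the work, as an engineer would, in place of code of your own. Each camera call takes 0.05 s, during which the arm holds its last target. There are 200 camera calls.

## Working session

There is one attempt and no reset: what is moved stays moved. The work goes in short steps, Python scripts to look and compute and a tool call to move; the robot and the scene stay as the last step left them, time stands still between calls to the robot, and variables do not carry over. Pictures are saved under pics/ and viewed, about 8 in all and at most 12, crops included, and the job is handed in when it is done.

Besides the shell and the picture viewer there is one more tool, called after "Request:" as name(argument=value, ...) on one line, values as JSON. jog_arm: Moves the arm, as the interface text tells. Its arguments: {"type":"object","properties":{"slide":{"type":"array"},"twist":{"type":"array"},"grip":{"type":"array"},"squeeze":{"type":"number"}},"required":["slide","twist","grip"]}

```bash
ls; mkdir -p pics; python3 - <<'E'
from rig import r
import cv2
for n in("top","side"):
    im=r.get_image(n); cv2.imwrite(f"pics/{n}0.png",im); print(n,r.camera_info(n))
print(r.get_state())
E
```

```text
pics
top {'K': array([[548.46122028,   0.        , 306.62797134],
       [  0.        , 548.46122028, 243.01675524],
       [  0.        ,   0.        ,   1.        ]]), 'k1': -0.06429185205806696, 'origin': array([0.47264549, 0.0013927 , 1.33448601]), 'rotation': array([[-0.02657674, -0.99595525,  0.08583022],
       [-0.99963513,  0.02689267,  0.00252645],
       [-0.00482444, -0.08573176, -0.99630657]])}
side {'K': array([[567.10603281,   0.        , 321.73997537],
       [  0.        , 567.10603281, 234.01569037],
       [  0.        ,   0.        ,   1.        ]]), 'k1': 0.020343435809667906, 'origin': array([ 0.01014016, -0.79787766,  1.23397957]), 'rotation': array([[ 0.83268668, -0.42020516,  0.36063905],
       [-0.55364036, -0.64438636,  0.52749272],
       [ 0.01073572, -0.63890049, -0.76921447]])}
{'time_s': 0.1, 'qpos': array([-1.35941016e+00,  3.13367663e-01,  1.49831465e+00, -2.19109728e-05,
        1.33101301e+00, -2.23404907e-01]), 'qd': array([ 0.00104527, -0.00101206, -0.00336308,  0.00039324,  0.00013121,
        0.00063137]), 'joint_torque': array([ 1.53073077e-03, -4.02813792e+01, -2.52644044e+01,  6.95234584e-02,
        3.42408952e-02, -6.37196604e-05]), 'position': array([ 0.22107966, -0.47596007,  0.24624929]), 'eef_rot': array([[-2.52165510e-04,  4.21225520e-01, -9.06955896e-01],
       [ 1.07365073e-03, -9.06955288e-01, -4.21225536e-01],
       [-9.99999392e-01, -1.07997241e-03, -2.23546242e-04]]), 'ft_force': array([-0.21585047, -0.29814347,  0.16977451]), 'torque': array([-0.00963072, -0.00883842,  0.00783319]), 'finger_gap': 1.0020843556848031}
```

View pics/top0.png

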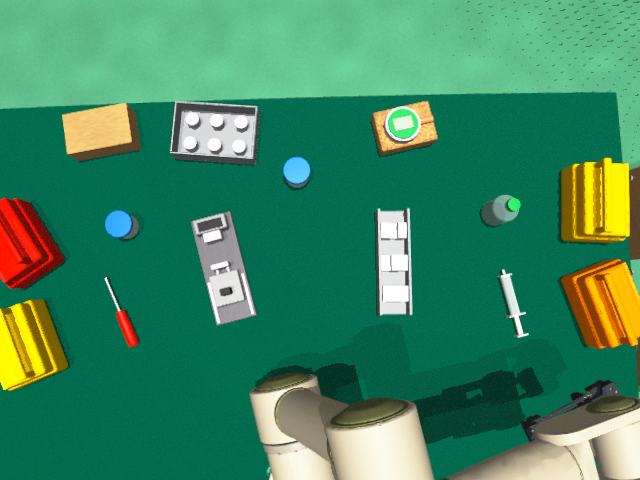

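View pics/side0.png

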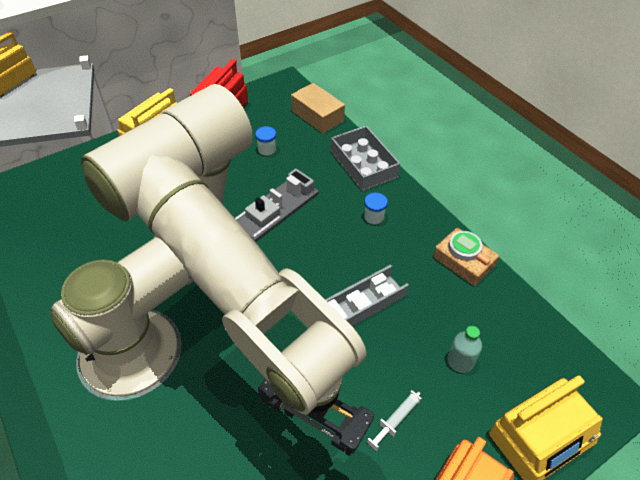

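The top view shows the rack at about (395,262) with blocks at rows 230, 263 and 293. The caliper runs from (212,220), the readout box, to (237,315), with the post at about (226,291). I'll zoom in on both.

```bash
python3 - <<'E'
import cv2,numpy as np
t=cv2.imread("pics/top0.png")
a=cv2.resize(t[200:330,360:425],None,fx=4.6,fy=4.6,interpolation=cv2.INTER_CUBIC)
b=cv2.resize(t[200:330,182:267],None,fx=4.6,fy=4.6,interpolation=cv2.INTER_CUBIC)
cv2.imwrite("pics/crop1.png",np.hstack([a,b]))
E
```

```text
(no output)
```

View pics/crop1.png

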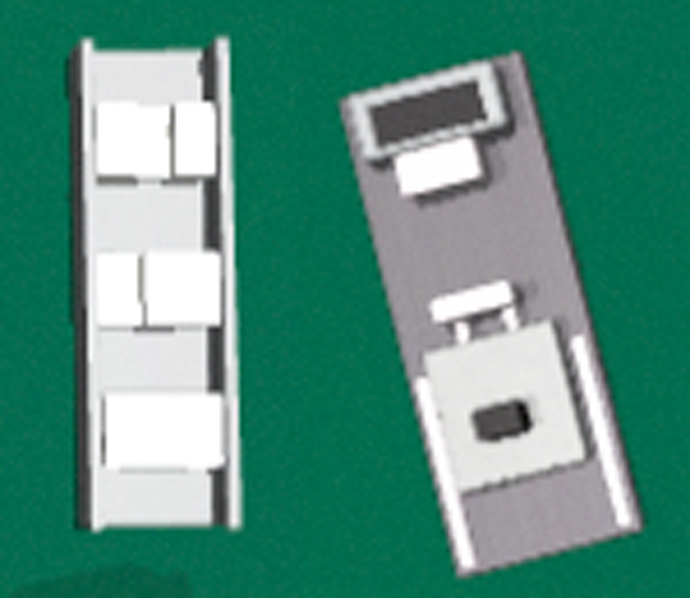

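The crop shows one plain block, at the bottom. The other two are overexposed, with a line at about 63% of the length on the top one and 37% on the middle one. I'll stretch the highlights in both views to tell the step from the slot.

```bash
python3 - <<'E'
import cv2,numpy as np
t=cv2.imread("pics/top0.png");s=cv2.imread("pics/side0.png")
f=lambda im:np.clip((im.astype(float)-120)*255/135,0,255).astype(np.uint8)
a=cv2.resize(f(t[218:306,374:414]),None,fx=6.5,fy=6.5,interpolation=cv2.INTER_CUBIC)
b=cv2.resize(s[258:338,325:412],None,fx=5.9,fy=5.9,interpolation=cv2.INTER_CUBIC)
h=min(a.shape[0],b.shape[0])
cv2.imwrite("pics/crop2.png",np.hstack([a[:h],b[:h]]))
g=t.min(2)
for row in (224,226,230,234,238,240,258,263,268,272,290,294,298): print(row,g[row,376:414].tolist())
E
```

```text
224 [63, 65, 226, 228, 168, 247, 254, 255, 255, 255, 255, 255, 255, 254, 255, 255, 255, 255, 255, 255, 254, 113, 249, 255, 255, 255, 255, 255, 255, 254, 224, 123, 228, 220, 63, 1, 0, 8]
226 [63, 64, 226, 229, 167, 247, 254, 255, 255, 255, 255, 255, 255, 255, 255, 255, 255, 255, 255, 254, 249, 114, 248, 255, 254, 255, 255, 255, 255, 254, 241, 125, 228, 222, 63, 3, 7, 0]
230 [65, 63, 228, 231, 185, 248, 255, 255, 255, 255, 255, 255, 255, 255, 255, 255, 255, 255, 255, 254, 246, 130, 249, 254, 255, 255, 254, 255, 255, 254, 239, 126, 228, 223, 122, 8, 3, 0]
234 [64, 65, 192, 228, 204, 248, 254, 255, 255, 255, 255, 255, 255, 255, 255, 255, 255, 255, 255, 255, 255, 135, 249, 254, 255, 255, 255, 255, 255, 254, 240, 100, 228, 223, 116, 1, 3, 4]
238 [64, 68, 191, 228, 206, 140, 140, 138, 140, 139, 141, 139, 140, 182, 220, 220, 221, 220, 220, 219, 218, 123, 141, 142, 140, 140, 140, 141, 136, 126, 113, 99, 228, 223, 122, 3, 3, 0]
240 [64, 64, 188, 229, 217, 192, 187, 190, 193, 189, 190, 190, 188, 190, 229, 229, 230, 228, 228, 189, 190, 189, 188, 188, 190, 188, 190, 226, 107, 67, 64, 98, 228, 225
[... 632 characters left out ...]
, 230, 230, 230, 197, 197, 197, 196, 195, 198, 194, 195, 195, 229, 228, 228, 230, 228, 228, 225, 101, 66, 65, 103, 227, 222, 120, 0, 0]
290 [16, 64, 61, 151, 230, 231, 156, 255, 255, 255, 255, 255, 255, 255, 255, 255, 255, 255, 255, 255, 255, 255, 255, 255, 255, 255, 255, 255, 255, 255, 255, 254, 194, 167, 229, 215, 4, 1]
294 [0, 64, 66, 148, 231, 231, 132, 255, 255, 255, 255, 255, 255, 254, 255, 255, 255, 255, 254, 255, 255, 255, 255, 255, 255, 255, 255, 255, 255, 255, 255, 254, 193, 167, 227, 215, 3, 0]
298 [10, 62, 64, 153, 229, 231, 126, 255, 255, 254, 255, 255, 255, 255, 255, 255, 255, 254, 255, 255, 255, 255, 255, 254, 255, 255, 255, 255, 255, 255, 255, 254, 191, 164, 227, 216, 64, 14]
```

View pics/crop2.png

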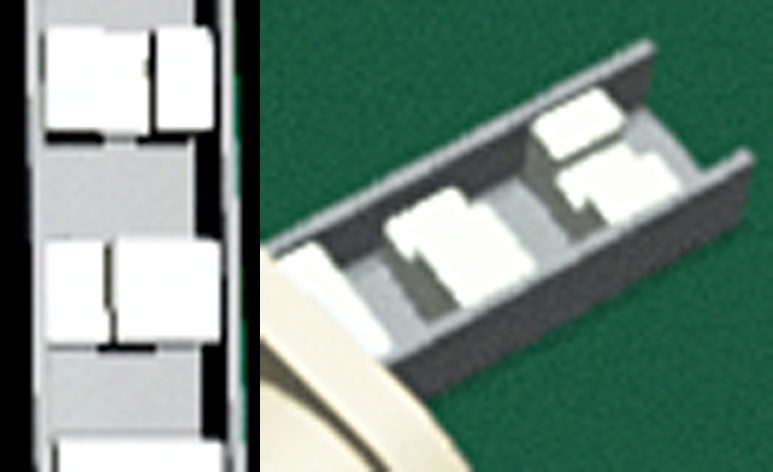

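The highlights settle it: the far block has a three-part front face, so it is the slot block. The middle block, at about (395,263), has the long high part on the right and a low end on the left, so it is the step block with its +y end toward world +y. Next I'll measure the rack, block and caliper.

```bash
cat > h.py <<'E'
from rig import r
import cv2,numpy as np
def cast(px,z,n="top"):
    c=r.camera_info(n); px=np.asarray(px,float).reshape(-1,1,2)
    u=cv2.undistortPoints(px,c["K"],np.array([c["k1"],0,0,0])).reshape(-1,2)
    d=np.c_[u,np.ones(len(u))]@np.asarray(c["rotation"]).T; o=np.asarray(c["origin"])
    return (o+d*((z-o[2])/d[:,2])[:,None])
def yaw(a,b): return np.degrees(np.arctan2(b[1]-a[1],b[0]-a[0]))
def blobs(m,off,amin=15):
    cs,_=cv2.findContours(m.astype(np.uint8),cv2.RETR_EXTERNAL,cv2.CHAIN_APPROX_NONE)
    return [c.reshape(-1,2)+np.array(off) for c in cs if cv2.contourArea(c)>amin]
E
cat > m.py <<'E'
from h import *
np.set_printoptions(precision=4,suppress=True)
t=cv2.imread("pics/top0.png"); g=t.min(2)
# rack right rail edge
rows=np.arange(216,310); e=[]
for y in rows:
    xs=np.where(g[y,395:420]>140)[0]; e.append((395+xs.max()+.5,y))
W=cast(e,.049); p=np.polyfit(W[:,0],W[:,1],1); print("rack yaw",np.degrees(np.arctan(p[0])),"outer y at x=.58",np.polyval(p,.58),"resid",np.std(W[:,1]-np.polyval(p,W[:,0])))
# blocks: white
for c in blobs(g[215:310,379:409]>=236,(379,215)):
    q=cv2.boxPoints(cv2.minAreaRect(c.astype(np.float32))); w=cast(q,.045)
    print("white",c.min(0),c.max(0),"ctr45",w.mean(0),"sz",np.linalg.norm(w[1]-w[0]),np.linalg.norm(w[2]-w[1]))
# caliper outline
sub=t[200:335,180:270].astype(int); ng=~((sub[:,:,1]-sub[:,:,2])>25)
m=cv2.morphologyEx(ng.astype(np.uint8),cv2.MORPH_OPEN,np.ones((3,3)))
c=max(blobs(m,(180,200)),key=len); q=cv2.boxPoints(cv2.minAreaRect(c.astype(np.float32))); print("base px",q); w=cast(q,.015); print("base",w,[np.linalg.norm(w[i]-w[i-1]) for i in range(4)],[yaw(w[i-1],w[i]) for i in range(4)])
for c in blobs(g[200:335,190:262]>=236,(190,200),5):
    q=cv2.boxPoints(cv2.minAreaRect(c.astype(np.float32))); w=cast(q,.065); print("cal white",c.min(0),c.max(0),"ctr65",w.mean(0),w[:,:2].tolist())
cv2.imwrite("pics/m.png",m*255)
d=t.max(2)[280:305,215:240]<60
for c in blobs(d,(215,280),5):
    q=cv2.boxPoints(cv2.minAreaRect(c.astype(np.float32))); w=cast(q,.082); print("post",c.min(0),c.max(0),w.mean(0))
E
python3 m.py
```

```text
rack yaw -0.8910791850056092 outer y at x=.58 -0.23906818785636502 resid 0.0006330507950518966
white [383 285] [407 301] ctr45 [ 0.4606 -0.1994  0.045 ] sz 0.056483657605685085 0.03742010129017822
white [381 255] [390 270] ctr45 [ 0.5327 -0.1797  0.045 ] sz 0.02125484508132491 0.03534991054281758
white [392 254] [407 269] ctr45 [ 0.5342 -0.2129  0.045 ] sz 0.03547681521536572 0.0353797312667529
white [398 222] [406 237] ctr45 [ 0.6098 -0.2219  0.045 ] sz 0.01902281516614327 0.03573287493197333
white [381 222] [396 237] ctr45 [ 0.6106 -0.1899  0.045 ] sz 0.03562110667339737 0.035720569101256996
base px [[189.3869 220.8549]
 [230.0667 210.3767]
 [256.9483 314.7406]
 [216.2685 325.2187]]
base [[0.6481 0.2885 0.015 ]
 [0.671  0.1888 0.015 ]
 [0.4173 0.1281 0.015 ]
 [0.3948 0.2262 0.015 ]] [np.float64(0.26091116917062146), np.float64(0.102272175679951), np.float64(0.26081527313686964), np.float64(0.10060280963984816)] [np.float64(13.810704274991012), np.float64(-77.07061177525904), np.float64(-166.55573131994933), np.float64(102.97242240235073)]
cal white [208 283] [219 322] ctr65 [0.45  
[... 181 characters left out ...]
99773]]
cal white [242 273] [253 313] ctr65 [0.4701 0.1451 0.065 ] [[0.5158841388602963, 0.15829388236162883], [0.516982132410899, 0.1533579378506755], [0.42430694340493885, 0.131944572495744], [0.42321509486558934, 0.13685232694079116]]
cal white [211 261] [227 268] ctr65 [0.5365 0.2096 0.065 ] [[0.5369711882856081, 0.22972166458908566], [0.5454157800798652, 0.19175442673231582], [0.5360644915480964, 0.18956362688848508], [0.5276237900171694, 0.22750638001212126]]
cal white [203 230] [220 241] ctr65 [0.6053 0.2262 0.065 ] [[0.6105206558699522, 0.2472124218146315], [0.6188750127703584, 0.20959559351270093], [0.5999904215188461, 0.20514944049174494], [0.5916446459513419, 0.24271340909338057]]
```

Request:
jog_arm(slide=[[0, 0, 0], [0, 0, 0], [0, 0, 0], [0, 0, 0], [0, 0, 0], [0, 0, 0], [0, 0, 0], [0, 0, 0], [1.2, 3.1, -2.7], [1.2, 3.1, -2.7], [1.2, 3.1, -2.7], [1.2, 3.1, -2.7], [1.2, 3.1, -2.7], [1.2, 3.1, -2.7], [1.2, 3.1, -2.7], [1.2, 3.1, -2.7], [1.2, 3.1, -2.7], [1.2, 3.1, -2.7], [0, 0, 0], [0, 0, 0]], twist=[[-8, 0, 0], [-8, 0, 0], [-8, 0, 0], [-8, 0, 0], [-8, 0, 0], [-8, 0, 0], [-8, 0, 0], [-8, 0, 0], [0, 0, 0], [0, 0, 0], [0, 0, 0], [0, 0, 0], [0, 0, 0], [0, 0, 0], [0, 0, 0], [0, 0, 0], [0, 0, 0], [0, 0, 0], [0, 0, 0], [0, 0, 0]], grip=[0.7, 0.7, 0.7, 0.7, 0.7, 0.7, 0.7, 0.7, 0.7, 0.7, 0.7, 0.7, 0.7, 0.7, 0.7, 0.7, 0.7, 0.7, 0.7, 0.7], squeeze=15)

```text
time_s: 2.1
position: [0.5362, -0.2116, 0.1262]
eef_rot: [[-0.001, 1.0, -0.017], [0.0, -0.017, -1.0], [-1.0, -0.001, -0.0]]
ft_force: [-1.1, -1.4, -0.5]
finger_gap: 0.698
```

```bash
cat > go.py <<'E'
# usage: go.py x y [z yaw] -> needed slide (cm, tool axes now) and twist about tool x
from h import *; import sys
a=[float(v) for v in sys.argv[1:]]
s=r.get_state(); R=s["eef_rot"]; p=s["position"]
print("pos",p.round(4),"tool y yaw",np.degrees(np.arctan2(R[1,1],R[0,1])).round(2),"tilt",np.degrees(R[:2,0]).round(2),"F",s["ft_force"].round(1),"gap",round(s["finger_gap"]*88,1),"q",s["qpos"].round(2),"t",s["time_s"])
if len(a)>2:
    print("slide cm",(R.T@(np.array(a[:3])-p)*100).round(2))
E
cat > snap.py <<'E'
from h import *; import sys
for n in("top","side"): cv2.imwrite(f"pics/{n}{sys.argv[1]}.png",r.get_image(n))
E
python3 go.py .534 -.205 .12; python3 snap.py 1; python3 - <<'E'
import cv2,numpy as np
t=cv2.imread("pics/top1.png");s=cv2.imread("pics/side1.png")
cv2.imwrite("pics/c3.png",np.hstack([cv2.resize(t[190:330,340:440],(400,560)),cv2.resize(s[220:360,300:400],(400,560))]))
E
```

```text
pos [ 0.5362 -0.2116  0.1262] tool y yaw -1.0 tilt [-0.06  0.03] F [-1.1 -1.4 -0.5] gap 61.4 q [-0.58  0.54  1.49 -0.    1.11 -0.56] t 2.1
slide cm [ 0.62 -0.23 -0.65]
```

View pics/c3.png

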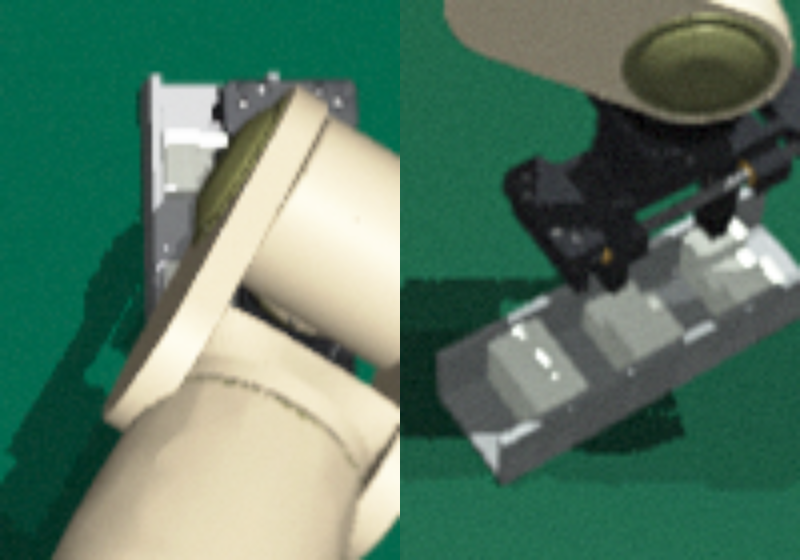

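The step block, with its low end away from the side camera, sits under the open fingers. Descending.

Request:
jog_arm(slide=[[0.2, -0.2, -0.6], [2, 0, 0], [2, 0, 0], [2, 0, 0], [2, 0, 0], [1.0, 0, 0], [1.0, 0, 0], [0, 0, 0], [0, 0, 0], [0, 0, 0]], twist=[[0, 0, 0], [0, 0, 0], [0, 0, 0], [0, 0, 0], [0, 0, 0], [0, 0, 0], [0, 0, 0], [0, 0, 0], [0, 0, 0], [0, 0, 0]], grip=[0.7, 0.7, 0.7, 0.7, 0.7, 0.7, 0.7, 0.7, 0.7, 0.7])

```text
time_s: 3.2
position: [0.5347, -0.2063, 0.0256]
eef_rot: [[0.001, 1.0, -0.019], [-0.001, -0.019, -1.0], [-1.0, 0.001, 0.001]]
ft_force: [0.2, -0.0, -0.3]
finger_gap: 0.699
```

Close and check.

Request:
jog_arm(slide=[[0, 0, 0], [0, 0, 0], [0, 0, 0], [0, 0, 0], [0, 0, 0], [0, 0, 0], [0, 0, 0], [0, 0, 0], [0, 0, 0], [0, 0, 0]], twist=[[0, 0, 0], [0, 0, 0], [0, 0, 0], [0, 0, 0], [0, 0, 0], [0, 0, 0], [0, 0, 0], [0, 0, 0], [0, 0, 0], [0, 0, 0]], grip=[0.3, 0.3, 0.3, 0.3, 0.3, 0.3, 0.3, 0.3, 0.3, 0.3], squeeze=20)

```text
time_s: 4.2
position: [0.5342, -0.206, 0.0248]
eef_rot: [[-0.0, 1.0, -0.019], [0.0, -0.019, -1.0], [-1.0, -0.0, -0.0]]
ft_force: [-4.0, 1.3, 5.1]
finger_gap: 0.408
```

The gap is 35.9 mm, so it holds the 36 mm width. Lifting and carrying to the free bench at about (0.50, 0).

Request:
jog_arm(slide=[[-0.5, 0, 0], [-1, 0, 0], [-1.5, 0, 0], [-2, 0, 0], [-2, 0, 0], [-1, -0.3, -2], [0, -0.5, -3], [0, -0.5, -3], [0, -0.5, -3], [0, -0.5, -3], [0, -0.5, -3], [0, -0.5, -2], [0, -0.3, -1.2], [0, 0, 0], [0, 0, 0], [0, 0, 0]], twist=[[0, 0, 0], [0, 0, 0], [0, 0, 0], [0, 0, 0], [0, 0, 0], [0, 0, 0], [0, 0, 0], [0, 0, 0], [0, 0, 0], [0, 0, 0], [0, 0, 0], [0, 0, 0], [0, 0, 0], [0, 0, 0], [0, 0, 0], [0, 0, 0]], grip=[0.3, 0.3, 0.3, 0.3, 0.3, 0.3, 0.3, 0.3, 0.3, 0.3, 0.3, 0.3, 0.3, 0.3, 0.3, 0.3])

```text
time_s: 5.8
position: [0.5025, -0.0043, 0.1048]
eef_rot: [[0.0, 1.0, -0.02], [-0.0, -0.02, -1.0], [-1.0, 0.0, 0.0]]
ft_force: [-0.1, 0.3, -2.0]
finger_gap: 0.408
```

```bash
python3 go.py .5 0 .02; python3 snap.py 2; python3 - <<'E'
import cv2,numpy as np
t=cv2.imread("pics/top2.png");s=cv2.imread("pics/side2.png")
cv2.imwrite("pics/c4.png",np.hstack([cv2.resize(t[190:330,260:420],(400,350)),cv2.resize(s[140:340,200:420],(385,350))]))
E
```

```text
pos [ 0.5025 -0.0043  0.1048] tool y yaw -1.14 tilt [ 0.02 -0.01] F [-0.1  0.3 -2. ] gap 35.9 q [-0.24  0.43  1.74 -0.    0.97 -0.22] t 5.8
slide cm [ 8.48 -0.26 -0.43]
```

View pics/c4.png

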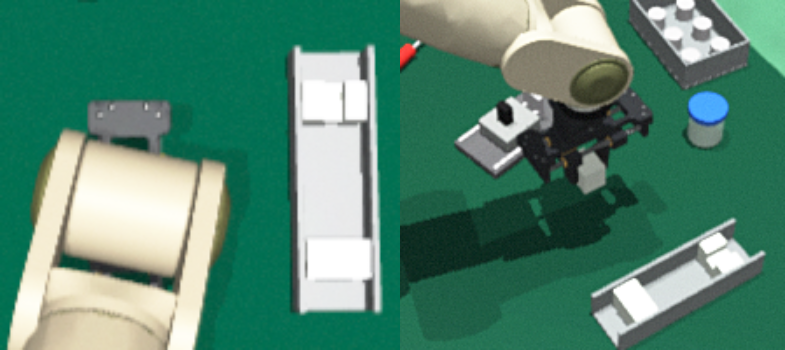

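The block has left the rack and hangs in the gripper. The other two blocks haven't moved. Lowering it to the bench, where touchdown should come at TCP z ≈ 0.020.

Request:
jog_arm(slide=[[2, 0, 0], [2, 0, 0], [2, 0, 0], [1.2, 0, 0], [0.6, 0, 0], [0.3, 0, 0], [0.2, 0, 0], [0.1, 0, 0], [0, 0, 0], [0, 0, 0]], twist=[[0, 0, 0], [0, 0, 0], [0, 0, 0], [0, 0, 0], [0, 0, 0], [0, 0, 0], [0, 0, 0], [0, 0, 0], [0, 0, 0], [0, 0, 0]], grip=[0.3, 0.3, 0.3, 0.3, 0.3, 0.3, 0.3, 0.3, 0.3, 0.3])

```text
time_s: 6.9
position: [0.5024, -0.0034, 0.0211]
eef_rot: [[0.001, 1.0, -0.019], [-0.0, -0.019, -1.0], [-1.0, 0.001, 0.0]]
ft_force: [-0.7, 0.8, -1.8]
finger_gap: 0.408
```

Request:
jog_arm(slide=[[0.1, 0, 0], [0.05, 0, 0], [0, 0, 0], [0, 0, 0], [0, 0, 0], [0, 0, 0], [0, 0, 0], [-1, 0, 0], [-2, 0, 0], [-2, 0, 0], [-2, 0, 0], [-1, 0, 0], [0, 0, 0]], twist=[[0, 0, 0], [0, 0, 0], [0, 0, 0], [0, 0, 0], [0, 0, 0], [0, 0, 0], [0, 0, 0], [0, 0, 0], [0, 0, 0], [0, 0, 0], [0, 0, 0], [0, 0, 0], [0, 0, 0]], grip=[0.3, 0.3, 0.3, 0.7, 0.7, 0.7, 0.7, 0.7, 0.7, 0.7, 0.7, 0.7, 0.7])

```text
time_s: 8.2
position: [0.5028, -0.0035, 0.1006]
eef_rot: [[0.003, 1.0, -0.019], [-0.001, -0.019, -1.0], [-1.0, 0.003, 0.001]]
ft_force: [0.2, 0.3, -0.7]
finger_gap: 0.703
```

Request:
jog_arm(slide=[[0, 0, 0], [0, 0, 0], [0, 0, 0], [0, 0, 0], [0, 0, 0], [0, 0, 0], [0, 0, 0], [0, 0, 0], [0, 0, 0], [0, 0, 0], [0, 0, 0], [0, 0, 0], [0, 0, 0]], twist=[[8, 0, 0], [8, 0, 0], [8, 0, 0], [8, 0, 0], [8, 0, 0], [8, 0, 0], [8, 0, 0], [8, 0, 0], [8, 0, 0], [8, 0, 0], [8, 0, 0], [2, 0, 0], [0, 0, 0]], grip=[1, 1, 1, 1, 1, 1, 1, 1, 1, 1, 1, 1, 1])

```text
time_s: 9.5
position: [0.5017, -0.0033, 0.0984]
eef_rot: [[-0.002, -0.019, -1.0], [0.0, -1.0, 0.019], [-1.0, -0.0, 0.002]]
ft_force: [0.7, -0.2, 0.5]
finger_gap: 0.997
```

```bash
python3 go.py .5022 0.0006 .012; python3 snap.py 3; python3 - <<'E'
import cv2,numpy as np
s=cv2.imread("pics/side3.png")
cv2.imwrite("pics/c5.png",cv2.resize(s[170:270,250:380],(650,500)))
E
```

```text
pos [ 0.5017 -0.0033  0.0984] tool y yaw -91.1 tilt [-0.09  0.02] F [ 0.7 -0.2  0.5] gap 87.8 q [-0.24  0.44  1.75  0.    0.96  1.35] t 9.5
slide cm [ 8.64 -0.39 -0.05]
```

View pics/c5.png

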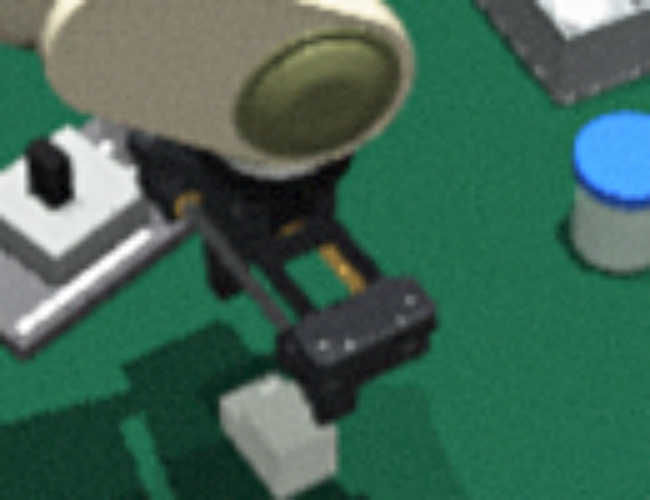

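The block stands on the bench below the gripper, which is now turned across its ends. Descending onto the ends.

Request:
jog_arm(slide=[[1, -0.4, 0], [1.5, 0, 0], [1.5, 0, 0], [1.5, 0, 0], [1.5, 0, 0], [1, 0, 0], [0.6, 0, 0], [0, 0, 0], [0, 0, 0]], twist=[[0, 0, 0], [0, 0, 0], [0, 0, 0], [0, 0, 0], [0, 0, 0], [0, 0, 0], [0, 0, 0], [0, 0, 0], [0, 0, 0]], grip=[1, 1, 1, 1, 1, 1, 1, 1, 1])

```text
time_s: 10.5
position: [0.5025, 0.0006, 0.0135]
eef_rot: [[0.001, -0.019, -1.0], [-0.0, -1.0, 0.019], [-1.0, 0.0, -0.001]]
ft_force: [-0.2, 0.4, 0.6]
finger_gap: 1.001
```

Request:
jog_arm(slide=[[0, 0, 0], [0, 0, 0], [0, 0, 0], [0, 0, 0], [0, 0, 0], [0, 0, 0], [0, 0, 0], [0, 0, 0]], twist=[[0, 0, 0], [0, 0, 0], [0, 0, 0], [0, 0, 0], [0, 0, 0], [0, 0, 0], [0, 0, 0], [0, 0, 0]], grip=[0.58, 0.58, 0.58, 0.58, 0.58, 0.58, 0.58, 0.58], squeeze=20)

```text
time_s: 11.3
position: [0.5023, 0.0006, 0.0134]
eef_rot: [[0.0, -0.019, -1.0], [-0.0, -1.0, 0.019], [-1.0, 0.0, -0.0]]
ft_force: [-0.4, 0.7, 4.9]
finger_gap: 0.677
```

The gap is 59.6 mm, so it holds the 60 mm length. Lifting, turning to the caliper's yaw and carrying over.

Request:
jog_arm(slide=[[-0.5, 0, 0], [-1.5, 0, 0], [-3, 0, 0], [-3, 0, 0], [-2.5, 0, 0], [-0.5, 0, 0], [0, -1, -0.6], [0, -2.2, -1.3], [0, -2.5, -1.4], [0, -2.5, -1.4], [0, -2.5, -1.4], [0, -2.5, -1.4], [0, -2.5, -1.4], [0, -2.2, -1.3], [0, -1.2, -0.8], [0, -0.5, -0.4], [0, 0, 0], [0, 0, 0], [0, 0, 0]], twist=[[0, 0, 0], [0, 0, 0], [0, 0, 0], [0, 0, 0], [-7.15, 0, 0], [-7.15, 0, 0], [0, 0, 0], [0, 0, 0], [0, 0, 0], [0, 0, 0], [0, 0, 0], [0, 0, 0], [0, 0, 0], [0, 0, 0], [0, 0, 0], [0, 0, 0], [0, 0, 0], [0, 0, 0], [0, 0, 0]], grip=[0.58, 0.58, 0.58, 0.58, 0.58, 0.58, 0.58, 0.58, 0.58, 0.58, 0.58, 0.58, 0.58, 0.58, 0.58, 0.58, 0.58, 0.58, 0.58])

```text
time_s: 13.2
position: [0.5683, 0.2168, 0.1231]
eef_rot: [[-0.0, 0.227, -0.974], [-0.0, -0.974, -0.227], [-1.0, 0.0, 0.0]]
ft_force: [-0.2, -0.4, -1.5]
finger_gap: 0.673
```

```bash
python3 go.py .5685 .2172 .07; python3 snap.py 4; python3 - <<'E'
import cv2,numpy as np
t=cv2.imread("pics/top4.png");s=cv2.imread("pics/side4.png")
cv2.imwrite("pics/c6.png",np.hstack([cv2.resize(t[190:335,170:290],(400,483)),cv2.resize(s[140:260,220:320],(400,483))]))
E
```

```text
pos [0.5683 0.2168 0.1231] tool y yaw -76.87 tilt [-0.03 -0.01] F [-0.2 -0.4 -1.5] gap 59.2 q [ 0.17  0.61  1.39 -0.    1.15  1.51] t 13.2
slide cm [ 5.31 -0.04 -0.03]
```

View pics/c6.png

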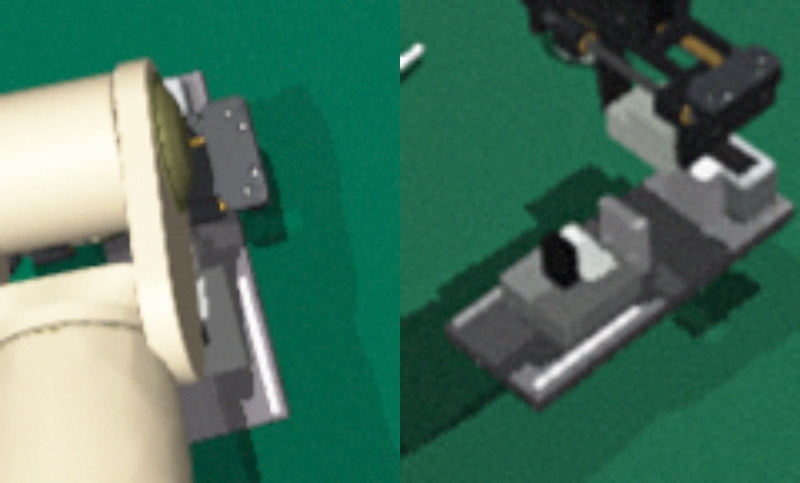

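The block is over the gap with about 9 mm of clearance to each jaw by measurement, and the bed is clear. Lowering; touchdown should come at TCP z ≈ 0.028.

Request:
jog_arm(slide=[[1.5, 0, 0], [2, 0, 0], [1.5, 0, 0], [1, 0, 0], [1, 0, 0], [1, 0, 0], [0.6, 0, 0], [0.4, 0, 0], [0.2, 0, 0], [0, 0, 0], [0, 0, 0]], twist=[[0, 0, 0], [0, 0, 0], [0, 0, 0], [0, 0, 0], [0, 0, 0], [0, 0, 0], [0, 0, 0], [0, 0, 0], [0, 0, 0], [0, 0, 0], [0, 0, 0]], grip=[0.58, 0.58, 0.58, 0.58, 0.58, 0.58, 0.58, 0.58, 0.58, 0.58, 0.58])

```text
time_s: 14.4
position: [0.5686, 0.2175, 0.0316]
eef_rot: [[0.001, 0.229, -0.974], [0.0, -0.974, -0.229], [-1.0, 0.0, -0.001]]
ft_force: [-0.7, 0.0, -1.7]
finger_gap: 0.679
```

```bash
python3 go.py .5685 .2172 .0284; python3 snap.py 5; python3 - <<'E'
import cv2,numpy as np
s=cv2.imread("pics/side5.png")
cv2.imwrite("pics/c7.png",cv2.resize(s[155:245,225:325],(700,630))[:600])
E
```

```text
pos [0.5686 0.2175 0.0316] tool y yaw -76.79 tilt [0.04 0.01] F [-0.7  0.  -1.7] gap 59.7 q [ 0.17  0.73  1.45 -0.    0.97  1.51] t 14.4
slide cm [0.32 0.02 0.02]
```

View pics/c7.png

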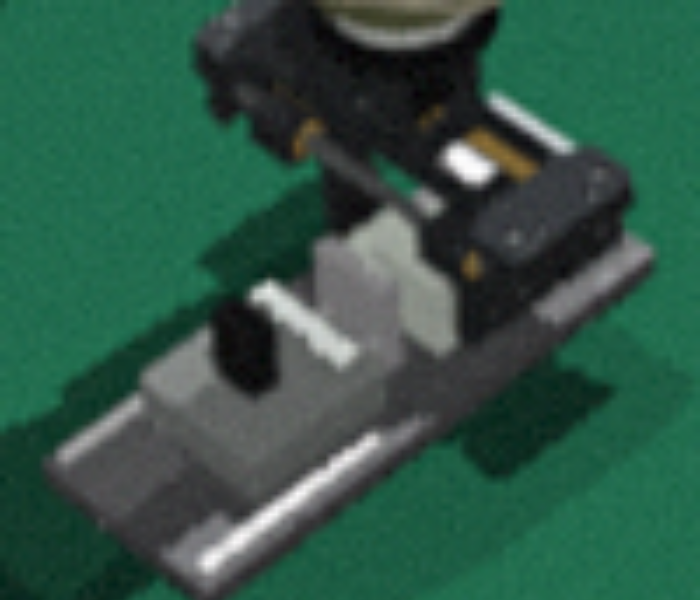

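The block is between the jaws with a gap to the moving jaw, about to touch the bed. Setting it down slowly.

Request:
jog_arm(slide=[[0.1, 0, 0], [0.1, 0, 0], [0.1, 0, 0], [0, 0, 0], [0, 0, 0]], twist=[[0, 0, 0], [0, 0, 0], [0, 0, 0], [0, 0, 0], [0, 0, 0]], grip=[0.58, 0.58, 0.58, 0.58, 0.58])

```text
time_s: 15.0
position: [0.5685, 0.2175, 0.0285]
eef_rot: [[0.0, 0.229, -0.974], [0.0, -0.974, -0.229], [-1.0, -0.0, -0.0]]
ft_force: [-1.7, 0.6, 2.7]
finger_gap: 0.68
```

Contact: Fz went from -1.7 to +2.7 N. Releasing and rising.

Request:
jog_arm(slide=[[0, 0, 0], [0, 0, 0], [0, 0, 0], [0, 0, 0], [0, 0, 0], [-0.5, 0, 0], [-1, 0, 0], [-2, 0, 0], [-2.5, 0, 0], [-3, 0, 0], [-3, 0, 0], [0, 0, 3], [0, 0, 4], [0, 0, 4], [0, 0, 4], [0, 0, 3], [0, 0, 0], [0, 0, 0], [0, 0, 0]], twist=[[0, 0, 0], [0, 0, 0], [0, 0, 0], [0, 0, 0], [0, 0, 0], [0, 0, 0], [0, 0, 0], [0, 0, 0], [0, 0, 0], [0, 0, 0], [0, 0, 0], [0, 0, 0], [0, 0, 0], [0, 0, 0], [0, 0, 0], [0, 0, 0], [0, 0, 0], [0, 0, 0], [0, 0, 0]], grip=[1, 1, 1, 1, 1, 1, 1, 1, 1, 1, 1, 1, 1, 1, 1, 0, 0, 0, 0])

```text
time_s: 16.9
position: [0.3943, 0.1765, 0.1487]
eef_rot: [[0.001, 0.228, -0.974], [0.0, -0.974, -0.228], [-1.0, 0.0, -0.002]]
ft_force: [-0.1, 0.7, -0.5]
finger_gap: 0.659
```

```bash
python3 go.py 0; python3 snap.py 6; python3 - <<'E'
from h import *
t=cv2.imread("pics/top6.png");s=cv2.imread("pics/side6.png")
cv2.imwrite("pics/c8.png",np.hstack([cv2.resize(t[195:295,180:280],(400,400)),cv2.resize(s[155:245,225:325],(400,400))]))
o=np.array([.5271,.2073]);a=np.radians(13.2);ux=np.array([np.cos(a),np.sin(a)]);uy=np.array([-ux[1],ux[0]])
T=cv2.imread("pics/top0.png").max(2)
for c in blobs(T[282:302,218:236]<110,(218,282),3):
    w=cast([cv2.minAreaRect(c.astype(np.float32))[0]],.078)[0,:2]; print("post",c.min(0),c.max(0),w,"cal",(w-o)@ux,(w-o)@uy)
w=cast([[226.1,291.3]],.082)[0,:2]; print("post eye",w,"cal",(w-o)@ux,(w-o)@uy)
E
```

```text
pos [0.3943 0.1765 0.1487] tool y yaw -76.79 tilt [0.08 0.01] F [-0.1  0.7 -0.5] gap 58.0 q [0.15 0.22 1.9  0.   1.02 1.49] t 16.9
post [220 287] [232 295] [0.47537953 0.19213899] cal -0.0538159902450818 -0.0029500287265244703
post eye [0.4750123  0.19110654] cal -0.054409276199930225 -0.0038713370613406035
```

View pics/c8.png

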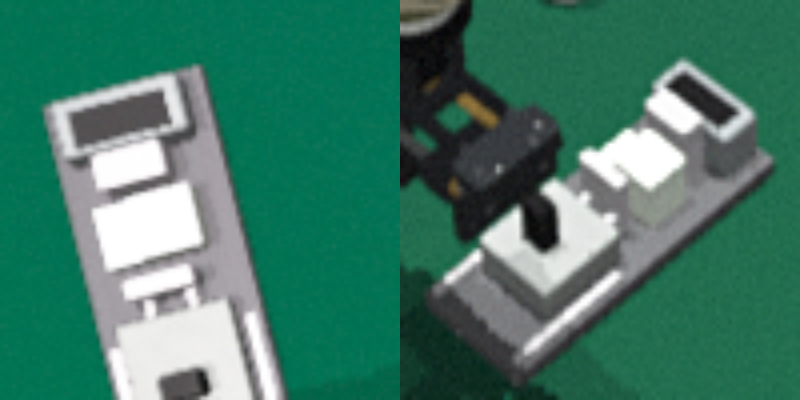

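The top view shows the block standing between the jaws, about square and central, and the hand is clear of it. I'll put numbers on that before pushing.

```bash
cat > chk.py <<'E'
from h import *; import sys
np.set_printoptions(precision=4,suppress=True)
t=cv2.imread(f"pics/top{sys.argv[1]}.png"); g=t.min(2)
o=np.array([.5271,.2073]);a=np.radians(13.2);U=np.array([[np.cos(a),np.sin(a)],[-np.sin(a),np.cos(a)]])
for c in blobs(g[225:275,195:240]>=int(sys.argv[2]),(195,225),5):
    q=cv2.boxPoints(cv2.minAreaRect(c.astype(np.float32))); w=cast(q,float(sys.argv[3]))[:,:2]; v=(w-o)@U.T*1000
    print(c.min(0),c.max(0),"cal mm ctr",v.mean(0).round(1),"x",np.sort(v[:,0]).round(1),"y",np.sort(v[:,1]).round(1))
E
for z in .065 .055 .039; do echo z $z; python3 chk.py 6 242 $z; done; python3 go.py 0
```

```text
z .065
[211 261] [227 268] cal mm ctr [9.7 0.1] x [ 4.7  5.1 14.3 14.7] y [-19.3 -19.3  19.6  19.6]
[203 241] [229 261] cal mm ctr [42.5 -1.6] x [22.5 26.3 58.7 62.5] y [-32.  -29.3  25.9  28.8]
[203 230] [220 241] cal mm ctr [80.4  0.5] x [70.5 70.9 89.9 90.3] y [-18.7 -18.7  19.7  19.8]
z .055
[211 261] [227 268] cal mm ctr [10.6  1.6] x [ 5.5  6.  15.2 15.6] y [-18.  -18.   21.2  21.2]
[203 241] [229 261] cal mm ctr [43.6 -0.2] x [23.5 27.3 59.9 63.8] y [-30.8 -28.   27.6  30.5]
[203 230] [220 241] cal mm ctr [81.8  2. ] x [71.8 72.3 91.4 91.8] y [-17.4 -17.4  21.4  21.4]
z .039
[211 261] [227 268] cal mm ctr [12.  4.] x [ 6.8  7.3 16.6 17.1] y [-15.9 -15.9  23.8  23.8]
[203 241] [229 261] cal mm ctr [45.4  2.2] x [25.  28.9 61.9 65.8] y [-28.8 -26.   30.3  33.2]
[203 230] [220 241] cal mm ctr [84.1  4.4] x [74.  74.4 93.8 94.2] y [-15.3 -15.3  24.   24.1]
pos [0.394  0.1764 0.1483] tool y yaw -76.79 tilt [0.02 0.  ] F [-0.6 -0.  -0.3] gap 50.2 q [ 0.15  0.22  1.9  -0.    1.02  1.49] t 17.0
```

The block is centred at caliper (43, 0) mm between faces at about 15 and 70.5 mm, so it is central and square, and carriage ≈ 3 mm. The post's centre is near caliper x = -53 mm. I'll close the fingers and drop in behind the post.

Request:
jog_arm(slide=[[0, 0, -1], [0, 0, -1], [0, 0, -1], [0, 0, -1], [0.5, 0, -1], [2, 0, 0], [2, 0, 0], [2, 0, 0], [1, 0, 0], [1, 0, 0], [0, 0, 0], [0, 0, 0]], twist=[[0, 0, 0], [0, 0, 0], [0, 0, 0], [0, 0, 0], [0, 0, 0], [0, 0, 0], [0, 0, 0], [0, 0, 0], [0, 0, 0], [0, 0, 0], [0, 0, 0], [0, 0, 0]], grip=[0, 0, 0, 0, 0, 0, 0, 0, 0, 0, 0, 0])

```text
time_s: 18.2
position: [0.4422, 0.1878, 0.0636]
eef_rot: [[0.001, 0.229, -0.974], [0.0, -0.974, -0.229], [-1.0, 0.0, -0.001]]
ft_force: [-0.5, -0.1, 0.1]
finger_gap: -0.0
```

```bash
python3 go.py 0; python3 snap.py 7; python3 - <<'E'
from h import *
t=cv2.imread("pics/top7.png");s=cv2.imread("pics/side7.png")
cv2.imwrite("pics/c9.png",np.hstack([cv2.resize(t[195:335,170:290],(400,467)),cv2.resize(s[155:255,225:325],(400,467))]))
E
```

```text
pos [0.4422 0.1878 0.0636] tool y yaw -76.79 tilt [0.03 0.01] F [-0.5 -0.1  0.1] gap -0.0 q [0.16 0.46 1.84 0.   0.85 1.5 ] t 18.2
```

View pics/c9.png

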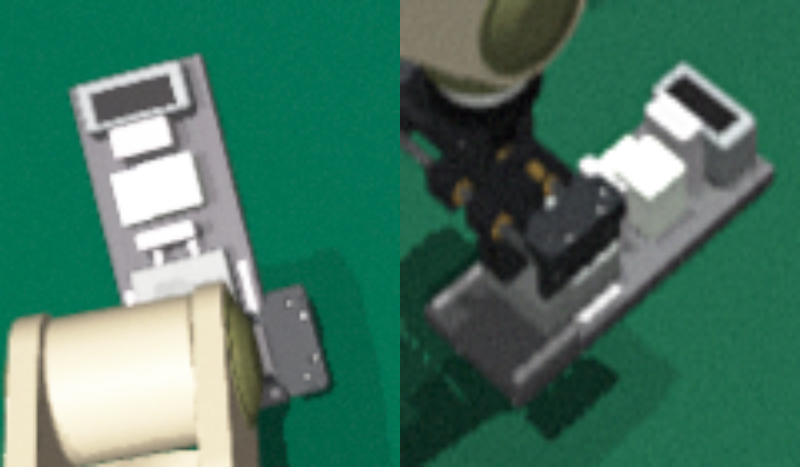

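The hand is behind the post and the jaws and block are visible from above. Creeping to contact.

Request:
jog_arm(slide=[[0, 0, -0.4], [0, 0, -0.4], [0, 0, -0.3], [0, 0, -0.2], [0, 0, -0.2], [0, 0, -0.2], [0, 0, -0.2], [0, 0, -0.2], [0, 0, -0.2], [0, 0, 0], [0, 0, 0]], twist=[[0, 0, 0], [0, 0, 0], [0, 0, 0], [0, 0, 0], [0, 0, 0], [0, 0, 0], [0, 0, 0], [0, 0, 0], [0, 0, 0], [0, 0, 0], [0, 0, 0]], grip=[0, 0, 0, 0, 0, 0, 0, 0, 0, 0, 0])

```text
time_s: 19.4
position: [0.4632, 0.1928, 0.0631]
eef_rot: [[-0.003, 0.229, -0.973], [-0.001, -0.973, -0.229], [-1.0, 0.0, 0.003]]
ft_force: [-5.6, -2.7, 4.6]
finger_gap: 0.005
```

```bash
python3 go.py 0; python3 snap.py 8; python3 chk.py 8 242 .065
```

```text
pos [0.4632 0.1928 0.0631] tool y yaw -76.77 tilt [-0.16 -0.04] F [-5.6 -2.7  4.6] gap 0.5 q [ 0.16  0.5   1.77 -0.    0.88  1.5 ] t 19.4
[203 241] [229 265] cal mm ctr [36.6 -1.8] x [11.9 12.5 60.7 61.3] y [-30.  -30.   26.3  26.5]
[203 230] [220 241] cal mm ctr [80.4  0.5] x [70.5 70.9 89.9 90.3] y [-18.7 -18.7  19.7  19.8]
```

The post is moving with about 6 N of drag, and the moving jaw is about 7 mm further on. By the jaw's back edge there are about 12 mm left until both jaws bear, plus 6 mm of spring.

Request:
jog_arm(slide=[[0, 0, -0.2], [0, 0, -0.2], [0, 0, -0.2], [0, 0, -0.2], [0, 0, -0.2], [0, 0, 0], [0, 0, 0]], twist=[[0, 0, 0], [0, 0, 0], [0, 0, 0], [0, 0, 0], [0, 0, 0], [0, 0, 0], [0, 0, 0]], grip=[0, 0, 0, 0, 0, 0, 0])

```text
time_s: 20.2
position: [0.4728, 0.1951, 0.0631]
eef_rot: [[-0.003, 0.229, -0.973], [-0.001, -0.973, -0.229], [-1.0, 0.0, 0.004]]
ft_force: [-7.9, -2.5, 6.0]
finger_gap: 0.006
```

```bash
cat > gap.py <<'E'
# profile of brightness along the caliper axis (off the post rods) -> edges; jaw rear edge vs carriage front edge
from h import *; import sys
t=cv2.imread(f"pics/top{sys.argv[1]}.png").min(2)
c=r.camera_info("top"); Rm=np.asarray(c["rotation"]); o=np.array([.5271,.2073]);a=np.radians(13.2);U=np.array([[np.cos(a),np.sin(a)],[-np.sin(a),np.cos(a)]])
def prof(y,z,xs):
    P=np.c_[o+np.c_[xs,np.full(len(xs),y)]@U,np.full(len(xs),z)]
    uv=cv2.projectPoints(P,cv2.Rodrigues(Rm.T)[0],-Rm.T@np.asarray(c["origin"]),c["K"],np.array([c["k1"],0,0,0]))[0].reshape(-1,2).astype(np.float32)
    return cv2.remap(t,uv[:,0].reshape(1,-1),uv[:,1].reshape(1,-1),cv2.INTER_LINEAR)[0]
xs=np.arange(-.02,.076,.002)
for y in (-.017,0,.016): print("y",y,[f"{int(round(x*1000))}:{v}" for x,v in zip(xs,prof(y,.065,xs))])
E
python3 go.py 0; python3 snap.py 9; python3 chk.py 9 242 .065; echo start; python3 gap.py 7; echo now; python3 gap.py 9
```

```text
pos [0.4728 0.1951 0.0631] tool y yaw -76.77 tilt [-0.2  -0.05] F [-7.9 -2.5  6. ] gap 0.5 q [ 0.16  0.51  1.74 -0.    0.89  1.5 ] t 20.2
[203 239] [229 261] cal mm ctr [44.  -1.8] x [21.5 22.2 65.8 66.4] y [-30.  -30.   26.4  26.5]
[203 230] [220 241] cal mm ctr [80.4  0.5] x [70.5 70.9 89.9 90.3] y [-18.7 -18.7  19.7  19.8]
start
y -0.017 ['-20:236', '-18:237', '-16:237', '-14:237', '-12:231', '-10:239', '-8:244', '-6:245', '-4:247', '-2:252', '0:245', '2:179', '4:214', '6:251', '8:255', '10:255', '12:255', '14:243', '16:192', '18:152', '20:126', '22:106', '24:187', '26:241', '28:255', '30:255', '32:255', '34:255', '36:255', '38:255', '40:255', '42:255', '44:255', '46:255', '48:255', '50:255', '52:255', '54:255', '56:255', '58:255', '60:253', '62:200', '64:129', '66:92', '68:111', '70:208', '72:247', '74:254']
y 0 ['-20:233', '-18:235', '-16:236', '-14:234', '-12:224', '-10:181', '-8:144', '-6:135', '-4:125', '-2:101', '0:79', '2:109', '4:208', '6:250', '8:255', '10:254', '12:254', '14:244', '16:187', '18:145', '20:120', '22:115', '24:176', '26:242', '28:254', '30:255', '32:255', '
[... 1466 characters left out ...]
 '34:255', '36:255', '38:255', '40:255', '42:255', '44:255', '46:255', '48:255', '50:255', '52:255', '54:255', '56:255', '58:255', '60:255', '62:255', '64:254', '66:217', '68:174', '70:203', '72:249', '74:254']
y 0.016 ['-20:222', '-18:221', '-16:219', '-14:215', '-12:212', '-10:208', '-8:203', '-6:195', '-4:188', '-2:180', '0:171', '2:159', '4:145', '6:136', '8:145', '10:154', '12:160', '14:158', '16:150', '18:134', '20:175', '22:227', '24:253', '26:254', '28:254', '30:255', '32:255', '34:255', '36:255', '38:255', '40:255', '42:255', '44:255', '46:255', '48:255', '50:255', '52:255', '54:255', '56:255', '58:255', '60:255', '62:254', '64:244', '66:157', '68:148', '70:199', '72:250', '74:254']
```

About 2.7 mm remain to bearing, then 6 mm of spring. Advancing 5 mm.

Request:
jog_arm(slide=[[0, 0, -0.1], [0, 0, -0.1], [0, 0, -0.1], [0, 0, -0.1], [0, 0, -0.1], [0, 0, 0], [0, 0, 0]], twist=[[0, 0, 0], [0, 0, 0], [0, 0, 0], [0, 0, 0], [0, 0, 0], [0, 0, 0], [0, 0, 0]], grip=[0, 0, 0, 0, 0, 0, 0])

```text
time_s: 21.0
position: [0.4774, 0.1962, 0.0631]
eef_rot: [[-0.004, 0.229, -0.973], [-0.001, -0.973, -0.229], [-1.0, -0.0, 0.004]]
ft_force: [-8.1, -2.0, 6.1]
finger_gap: 0.003
```

```bash
python3 go.py 0; python3 snap.py 10; python3 chk.py 10 242 .065; python3 gap.py 10
```

```text
pos [0.4774 0.1962 0.0631] tool y yaw -76.77 tilt [-0.23 -0.05] F [-8.1 -2.   6.1] gap 0.3 q [ 0.16  0.52  1.73 -0.    0.9   1.5 ] t 21.0
[203 230] [228 260] cal mm ctr [57.4 -1.8] x [24.3 25.  89.7 90.4] y [-30.  -30.   26.4  26.6]
y -0.017 ['-20:209', '-18:209', '-16:208', '-14:207', '-12:208', '-10:208', '-8:208', '-6:208', '-4:209', '-2:205', '0:200', '2:193', '4:186', '6:179', '8:170', '10:162', '12:150', '14:159', '16:211', '18:244', '20:212', '22:136', '24:211', '26:247', '28:254', '30:255', '32:255', '34:255', '36:255', '38:255', '40:255', '42:255', '44:255', '46:255', '48:255', '50:255', '52:255', '54:255', '56:255', '58:255', '60:255', '62:255', '64:255', '66:254', '68:251', '70:244', '72:252', '74:254']
y 0 ['-20:142', '-18:149', '-16:158', '-14:165', '-12:167', '-10:171', '-8:182', '-6:186', '-4:182', '-2:180', '0:179', '2:175', '4:171', '6:162', '8:151', '10:140', '12:126', '14:129', '16:113', '18:88', '20:82', '22:112', '24:205', '26:248', '28:254', '30:254', '32:255', '34:255', '36:255', '38:255', '40:255', '42:255', '44:255', '46:255', '48:255', '50:255', '52:255', '54:255', '56:255', '58:255', '60:255', '62:255', '64:255', '66:253', '68:241', '70:225', '72:250', '74:254']
y 0.016 ['-20:229', '-18:227', '-16:224', '-14:223', '-12:222', '-10:219', '-8:214', '-6:211', '-4:205', '-2:200', '0:195', '2:188', '4:178', '6:172', '8:160', '10:145', '12:138', '14:146', '16:150', '18:146', '20:141', '22:157', '24:202', '26:250', '28:254', '30:254', '32:254', '34:255', '36:255', '38:255', '40:255', '42:255', '44:255', '46:255', '48:255', '50:255', '52:255', '54:255', '56:255', '58:255', '60:255', '62:255', '64:255', '66:233', '68:190', '70:202', '72:250', '74:254']
```

Block and jaws have now merged, so both jaws bear: the jaw moved about 3 mm for 4.7 mm of push, putting the spring in by about 2 mm. Adding 4 mm.

Request:
jog_arm(slide=[[0, 0, -0.1], [0, 0, -0.1], [0, 0, -0.1], [0, 0, -0.1], [0, 0, 0], [0, 0, 0], [0, 0, 0]], twist=[[0, 0, 0], [0, 0, 0], [0, 0, 0], [0, 0, 0], [0, 0, 0], [0, 0, 0], [0, 0, 0]], grip=[0, 0, 0, 0, 0, 0, 0])

```text
time_s: 21.8
position: [0.481, 0.197, 0.0631]
eef_rot: [[-0.005, 0.229, -0.973], [-0.001, -0.973, -0.229], [-1.0, 0.0, 0.005]]
ft_force: [-10.3, -3.4, 8.1]
finger_gap: 0.004
```

```bash
python3 go.py 0; python3 snap.py 11; python3 chk.py 11 242 .065; python3 gap.py 11|cut -c1-420
```

```text
pos [0.481  0.197  0.0631] tool y yaw -76.76 tilt [-0.28 -0.07] F [-10.3  -3.4   8.1] gap 0.3 q [ 0.16  0.53  1.71 -0.    0.9   1.5 ] t 21.8
[203 230] [228 260] cal mm ctr [57.4 -1.8] x [24.3 25.  89.7 90.4] y [-30.  -30.   26.4  26.6]
y -0.017 ['-20:210', '-18:209', '-16:210', '-14:210', '-12:209', '-10:210', '-8:210', '-6:209', '-4:210', '-2:210', '0:208', '2:206', '4:201', '6:196', '8:188', '10:181', '12:175', '14:166', '16:154', '18:140', '20:125', '22:116', '24:210', '26:247', '28:254', '30:255', '32:255', '34:255', '36:255', '38:255', '40:255', '42:255', '44:255', '46:255', '48:255', '50:255', '52:255', '54:255', '56:255', '58:255', '60:255',
y 0 ['-20:170', '-18:168', '-16:170', '-14:174', '-12:163', '-10:157', '-8:157', '-6:163', '-4:171', '-2:177', '0:181', '2:183', '4:181', '6:180', '8:178', '10:172', '12:159', '14:143', '16:116', '18:91', '20:84', '22:112', '24:206', '26:248', '28:254', '30:254', '32:254', '34:255', '36:255', '38:255', '40:255', '42:255', '44:255', '46:255', '48:255', '50:255', '52:255', '54:255', '56:255', '58:255', '60:255', '62:25
y 0.016 ['-20:235', '-18:233', '-16:230', '-14:228', '-12:227', '-10:226', '-8:222', '-6:220', '-4:217', '-2:213', '0:209', '2:205', '4:198', '6:190', '8:184', '10:175', '12:166', '14:156', '16:140', '18:138', '20:139', '22:160', '24:202', '26:250', '28:254', '30:254', '32:254', '34:255', '36:255', '38:255', '40:255', '42:255', '44:255', '46:255', '48:255', '50:255', '52:255', '54:255', '56:255', '58:255', '60:255',
```

The jaw stayed still while the carriage moved 3.7 mm, so the spring is in by an estimated 5.5 to 6 mm, and the push force rose by only about 2 N. Backing off and up, clear of the view.

Request:
jog_arm(slide=[[0, 0, 0.2], [0, 0, 0.5], [0, 0, 1], [0, 0, 1.5], [-1, 0, 1], [-2, 0, 0], [-3, 0, 0], [-3, 0, 2], [-2, 2, 3], [0, 3, 3], [0, 4, 2], [0, 4, 0], [0, 4, 0], [0, 4, 0], [0, 0, 0], [0, 0, 0]], twist=[[0, 0, 0], [0, 0, 0], [0, 0, 0], [0, 0, 0], [0, 0, 0], [0, 0, 0], [0, 0, 0], [0, 0, 0], [0, 0, 0], [0, 0, 0], [0, 0, 0], [0, 0, 0], [0, 0, 0], [0, 0, 0], [0, 0, 0], [0, 0, 0]], grip=[0, 0, 0, 0, 0, 0, 0, 0, 0, 0, 0, 0, 0, 0, 0, 0])

```text
time_s: 23.5
position: [0.3919, -0.0397, 0.173]
eef_rot: [[-0.0, 0.227, -0.974], [0.0, -0.974, -0.227], [-1.0, -0.0, 0.0]]
ft_force: [-0.9, 0.4, 0.1]
finger_gap: 0.001
```

```bash
python3 go.py 0; python3 snap.py 12; python3 chk.py 12 242 .065;for i in 0 12; do python3 gap.py $i|cut -c1-340; done; python3 - <<'E'
from h import *
t=cv2.imread("pics/top12.png");s=cv2.imread("pics/side12.png")
cv2.imwrite("pics/c12.png",np.vstack([np.hstack([cv2.resize(t[200:330,180:265],(262,400)),cv2.resize(s[150:250,225:340],(460,400))]),np.hstack([cv2.resize(t[90:350,60:540],(361,195)),cv2.resize(s[60:460,200:640],(361,195))])]))
E
```

```text
pos [ 0.3919 -0.0397  0.173 ] tool y yaw -76.89 tilt [-0.03  0.02] F [-0.9  0.4  0.1] gap 0.1 q [-0.4   0.11  1.97  0.    1.07  0.94] t 23.5
[203 230] [228 260] cal mm ctr [57.4 -1.8] x [24.3 25.  89.7 90.4] y [-30.  -30.   26.4  26.6]
y -0.017 ['-20:230', '-18:230', '-16:230', '-14:231', '-12:222', '-10:233', '-8:239', '-6:240', '-4:243', '-2:249', '0:240', '2:169', '4:207', '6:248', '8:253', '10:254', '12:254', '14:237', '16:184', '18:153', '20:152', '22:155', '24:153', '26:152', '28:153', '30:154', '32:154', '34:153', '36:150', '38:152', '40:152', '42:152', '44:153',
y 0 ['-20:229', '-18:229', '-16:229', '-14:228', '-12:217', '-10:171', '-8:135', '-6:128', '-4:119', '-2:96', '0:76', '2:101', '4:200', '6:247', '8:254', '10:254', '12:253', '14:239', '16:177', '18:149', '20:150', '22:152', '24:151', '26:151', '28:152', '30:152', '32:152', '34:150', '36:151', '38:151', '40:152', '42:151', '44:152', '46:15
y 0.016 ['-20:230', '-18:230', '-16:229', '-14:226', '-12:209', '-10:172', '-8:141', '-6:153', '-4:147', '-2:141', '0:139', '2:148', '4:226', '6:249', '8:254', '10:254', '12:252', '1
[... 480 characters left out ...]
'42:255', '44:255',
y 0 ['-20:97', '-18:154', '-16:211', '-14:234', '-12:235', '-10:235', '-8:236', '-6:236', '-4:235', '-2:234', '0:234', '2:233', '4:234', '6:233', '8:233', '10:234', '12:233', '14:213', '16:143', '18:91', '20:79', '22:109', '24:204', '26:247', '28:254', '30:254', '32:254', '34:255', '36:255', '38:255', '40:255', '42:255', '44:255', '46:255
y 0.016 ['-20:219', '-18:232', '-16:235', '-14:235', '-12:235', '-10:235', '-8:234', '-6:234', '-4:234', '-2:235', '0:235', '2:234', '4:233', '6:234', '8:234', '10:235', '12:231', '14:212', '16:166', '18:147', '20:142', '22:157', '24:198', '26:249', '28:254', '30:254', '32:254', '34:255', '36:255', '38:255', '40:255', '42:255', '44:255',
```

View pics/c12.png

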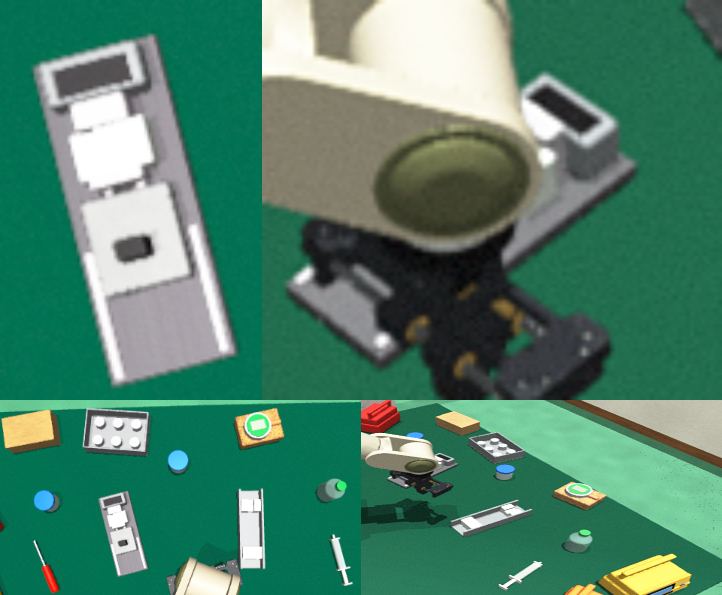

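The top view shows the block clamped between both jaws. The carriage moved about 25.7 mm and the jaw about 19.9 mm, so the spring is in by about 5.8 mm of 12. Everything else stands where it was. Handing in.

```bash
python3 -c "
from rig import r
print(r.finish_job())"
```

```text
the job is handed in; nothing more can be done
None
```

The step block is clamped in the caliper, and I handed the job in at about 23.5 s of the 67 s allowed; no verdict is reported.

**What I did:**
- I took the step block, the middle one in the rack, by its width (gap 35.9 mm).
- I set it down on free bench and took it again by its ends (gap 59.6 mm).
- I stood it on the bed between the open jaws and let go. It was then centred at about caliper (43, 0) mm, with the jaw faces at about 15 and 70.5 mm.
- I pushed the post with closed fingers in small steps and backed off.

**Last checks, from the top camera:**
- **Clamping:** both jaws bear on the block. The moving jaw stayed still while the carriage went the last 3.7 mm, and the picture was unchanged after I withdrew.
- **Spring travel:** the carriage moved about 25.7 mm and the jaw about 19.9 mm. That puts the jaw about 5.8 mm of 12 mm into its travel, give or take 1 mm.
- **Forces:** the highest reading I saw was about 14 N in all, during the push. I only read it at the end of each move.
- **Other things:** the other two blocks and the other items look undisturbed, and the robot is clear of everything.

**What disagreed:**
- The post measured 3 to 4 mm off the caliper's centre line, while the jaws agreed with that line to under 1 mm. I put this down to the mask on the dark post and pushed on the centre line anyway.
- The arm hid the clamped block from the side camera at the end, so the final state is confirmed from above only.

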